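Roll the feed roller across the cleaning bed

TASK

Clean the printer feed roller: take the wooden hand block off its rest mat, lay its flat underside on the roller and roll the roller along the cleaning bed under steady light pressure (about 5 to 15 N, never over 20 N), out of its notch, over the low ridge and into the groove against the stop bar. It must turn as it goes, not be dragged or touched by the gripper. Keep it pressed all the way to the ridge; then set the block back flat on the middle of its rest mat, lined up with the mat, without disturbing anything else.

Things in the scene. Friction and masses are not known exactly. Their poses are not given: they have to be found in the camera images.
- bed: Fixed base of the cleaning bed, 200 x 150 mm; origin at the centre of its underside on the bench, z up, x in the rolling direction towards the stop bar. It carries a tightly held levelling plate with a flat light grey pad on top, nominally 24 mm above the bench; the plate's slope is not measured (see pad_pivot).
- pad_pivot (a point): Point mid-width on the pad's surface, bed's x = -20 mm, 24 mm above the bench, bed's axes. The roller starts above it in a notch between two rounded ribs 1.2 mm high, 7.3 mm before and behind. The plate tilts about the crosswise line through it: it rises or falls towards the stop bar by up to 0.06 rad, differently each time (up to 6 mm there); past the notch a loose roller rolls downhill.
- park (a point): Where the roller's centre must end (plate level): mid-width, 38 mm above the bench, 14 mm before the face of the aluminium stop bar, which crosses the plate at the bed's x = +75 mm and is 18 mm higher than the pad. 23 mm before that face a rounded steel ridge, 1.6 mm above the pad, crosses too; between them is the groove. Bed's axes; height up to 5 mm off with the slope.
- roller: Loose black rubber feed roller lying in the notch, 81 mm short of park: sleeve 28 mm diameter, 112 mm long with domed ends, on an 8 mm steel shaft 144 mm long; 0.18 kg. Origin at its centre on its axis; y is the axis, along the bed's y; x and z turn with it as it rolls, z starting upright. It moves half as far as the block rolling it.
- block_grip (a point): Point in the middle of the hand block's upright grip. The block: flat plate 130 (x) x 90 (y) x 8 mm thick, rubber-faced below, with a wooden grip 56 (x) x 26 (y) mm rising 42 mm above the plate; 0.28 kg. The point is 30 mm above the plate's underside and 20 mm below the grip's top; z up, x along the plate's and the grip's long side. Take it across the 26 mm.
- block: The same hand block; origin at the centre of the plate's underside, same axes.
- rest: Fixed black rubber rest mat, 190 (x) x 130 (y) x 4 mm; origin at the centre of its underside on the bench. The block starts on it and must end on it.
Mind the look-alikes: they are no part of the job. What is meant by the block is not turquoise, and is the larger of those in its own colour. There is more than one size of the rest; the one meant has the size given above.

How it is judged (in metres and radians):
On the way, in this order (a step that is already met when the one before it is completed fails the run):
1. the block's flat underside presses on top of the roller, near where it lay (contact force between block and roller above 2 N and height (world z) of block above 0.044 m and distance of roller from where it was at the start of the episode below 0.02 m), for 0.1 s.
2. the roller has turned half round by rolling (not dragged) under the pressing block (contact force between block and roller above 2 N and height (world z) of block above 0.044 m and angle between roller's own z axis and vertical above 2.5 rad and distance of roller from where it was at the start of the episode between 0.034 and 0.056 m), for 0.3 s.
3. the roller, on its way to the ridge, is still under the pressing block (contact force between block and roller above 2 N and height (world z) of block above 0.044 m and distance of roller from where it was at the start of the episode between 0.057 and 0.075 m), for 0.1 s.
4. the roller lies in the groove against the stop bar (x of roller in the frame of park between -0.003 and 0.003 m and z of roller in the frame of park between -0.009 and 0.009 m and y of roller in the frame of park between -0.025 and 0.025 m and angle between the y axis of roller and the y axis of bed, either way round below 0.05 rad), for 0.2 s.
At the end, for the whole second after the job is handed in: The roller rests in the groove, its centre within 3 mm of the park point along the bed, 9 mm in height and 25 mm across it, its axis within 0.05 rad of the stop bar's; the released block lies flat on the rest mat, centre within 30 mm of the mat's and lined up with it within 0.35 rad (all of step 4 and linear speed of each of roller, block below 0.01 m/s and horizontal distance between block and rest below 0.03 m and height (world z) of block below 0.008 m and angle between block's own z axis and vertical below 0.06 rad and angle between the x axis of block and the x axis of rest, either way round below 0.35 rad); the robot touches nothing.
It fails at once if the block presses the roller with more than 20 N (contact force between block and roller above 20 N).
It fails at once if the gripper touches the roller (contact force between the fingers and roller above 0.5 N).
It fails at once if a bystander is moved by more than 20 mm (distance of any of flux_jar, alcohol, parts_tray, driver, solder_tin, tweezers, spool from where it was at the start of the episode above 0.02 m).
It also fails if it takes over 72 s, if anything falls off the work surface, if the arm or the gripper's body presses on something with over 40 N, if the wrist force passes 120 N, or if a joint passes its speed limit or range.

ROBOT

A 6-joint arm with a two-finger parallel gripper is mounted at the origin on the work surface. World frame = base frame: x ahead of the robot, y to its left, z up, the work surface at z = 0. Lengths are in mm, angles in degrees, forces in N, time in s.
With the tool pointing down it reaches from about 350 to 850 mm from the base axis. Payload 8.1 kg.
Tool frame: the origin (TCP) lies between the finger pads; the fingertips stand 25 mm ahead of it and the grasp point (between the pads) lies 6 mm ahead of it (r.tcp_to_tips is the distance from the TCP to the fingertips, in mm); z points along the fingers, y is the line along which they close (so a half turn about z gives the same grasp; the last joint's range is limited). The gripper opens to 85 mm and grips with 20 to 120 N. Pads are 22 mm wide; open, the fingers measure 114 mm over their backs; the gripper's body (76 mm by 85 mm) begins 54 mm behind the grasp point. The pads swing forward as they close: fully open they stand 13 mm farther back than shut.
Start: joints at [69.248, 7.471, 85.268, -0, 87.261, -4.893], TCP at [163.945, 577.172, 256.292] pointing down, gripper open.
Joint ranges: [-169.43, 169.43], [-51.17, 129.36], [1.28, 143.12], [-76.62, 256.62], [0, 156.53], [-152.29, 152.29]. Speed limits (degrees/s): [136.94, 136.94, 159.86, 180, 180, 180].

INTERFACE

Orientations are given as [roll, pitch, yaw] about the fixed x, y, z axes, in that order (R = Rz(yaw) Ry(pitch) Rx(roll)).
In Python, from bench import r gives the robot as it stands.
- The arm moves only by the tool apply_moves, never from a script. Its arguments are lists of equal length, an entry for each row: "angular": the turn, a rotation vector about the world's x, y, z in units of 8 degrees (1.0 is 8 degrees), a list of three; "travel": the shift along the world's x, y, z in units of 40 mm (1.0 is 40 mm), a list of three; "jaw": the opening, from 0 (shut) to 1 (fully open). A call has 1 to 20 rows; each row shifts and turns the commanded pose from where the row before left it; what a row does not reach is not made up. A row lasts 1/8 s, in which the tool goes at most 62.5 mm and 10.7 degrees, less where a joint would pass 70% of its speed; a pose out of reach is approached as far as the arm can. A call is refused whole if a number of a shift passes 1 or a number of a turn 1, either way. A call with a gripper value outside its range is refused whole. The fingers move at their own pace and stop on an object; "force" is the grip in N (left out, the last holds). Time passes only in rows, so rows that do not move let the fingers close. It gives the time, the measured TCP pose, the force, the opening and the grip force at its end, in the units of the state.
- r.sense(): the state, without advancing time (a new reading comes with each control period).
- r.snapshot(name): name is "side" or "top"; returns a dict with "color" (420x560x3 uint8, red, green, blue), "fx", "fy", "cx", "cy" (pixels), "R" (3x3) and "t" (3): a world point X has camera coordinates R X + t. Camera axes: x right, y down, z forward; pixel columns grow to the right and rows downward; lengths in mm; the calibration is good to about 2 mm. A picture is of the moment at which its call begins. There is no depth.
- r.hand_in(): hands the job in; it is judged then, once.
The state is a dict: "time": time; "joint_pos": joint angles; "qd": joint speeds; "joint_efforts": joint torques, N m; "tool_pos": TCP position; "tcp_rot": TCP orientation; "ft_force": force on the tool from outside, world axes, zero at the start; "wrist_torque": the same for the moment, N m; "finger_gap": finger opening in mm; "grip_force": force on a finger pad.
Only numpy, scipy, OpenCV 4.12 (cv2) and the standard library are available. Lean on these libraries where they do the work, as an engineer would, in place of code of your own. Each camera call takes 0.05 s, during which the arm holds its last target. There are 200 camera calls.

## Working session

There is one attempt and no reset: what is moved stays moved. The work goes in short steps, Python scripts to look and compute and a tool call to move; the robot and the scene stay as the last step left them, time stands still between calls to the robot, and variables do not carry over. Pictures are saved under pics/ and viewed, at most 10 in all, crops included, and the job is handed in when it is done.

Besides the shell and the picture viewer there is one more tool, called after "Request:" as name(argument=value, ...) on one line, values as JSON. apply_moves: Moves the arm, as the interface text tells. Its arguments: {"type":"object","properties":{"angular":{"type":"array"},"travel":{"type":"array"},"jaw":{"type":"array"},"force":{"type":"number"}},"required":["angular","travel","jaw"]}

```bash
mkdir -p pics; ls; python3 - <<'E'
from bench import r
import cv2,pickle
d={}
for n in("top","side"):
    s=r.snapshot(n);d[n]=s;cv2.imwrite(f"pics/{n}0.png",s["color"][:,:,::-1]);print(n,s["fx"],s["cx"],s["cy"],s["R"],s["t"])
pickle.dump(d,open("s0.pkl","wb"));print(r.sense())
E
```

```text
pics
top 410.1810464445051 279.64586304002586 206.7133102796994 [[ 0.01180253 -0.99980072 -0.01610061]
 [-0.99825615 -0.01084986 -0.05802541]
 [ 0.05783916  0.01675738 -0.99818526]] [  31.53998338  409.60957147 1076.5039829 ]
side 380.5891043086869 281.0185237044776 213.6750119227547 [[ 0.93165113 -0.36323696  0.00922348]
 [-0.20498067 -0.54636685 -0.81207523]
 [ 0.30001515  0.75468018 -0.58347986]] [-376.76963465  158.37891128  707.00496868]
{'time': 0.1, 'joint_pos': array([ 6.92468596e+01,  7.51103847e+00,  8.53243880e+01,  4.16243937e-04,
        8.72640831e+01, -4.89206246e+00]), 'qd': array([ 0.02069025, -0.09278595, -0.30446524,  0.00795871, -0.10151775,
        0.02379039]), 'joint_efforts': array([ 1.41901626e-03, -5.70950782e+01, -5.01942194e+01, -1.56109140e-04,
        8.24323244e-03, -1.73317829e-05]), 'tool_pos': array([163.78006529, 576.7185996 , 255.33371561]), 'tcp_rot': array([-1.79900888e+02, -8.90028160e-03,  1.64138894e+02]), 'ft_force': array([-0.32108581, -0.58797049,  0.04037038]), 'wrist_torque': array([-0.00932743,  0.03856503, -0.00897006]), 'grip_force': 0.0, 'finger_gap': 85.18743394593018}
```

View pics/top0.png

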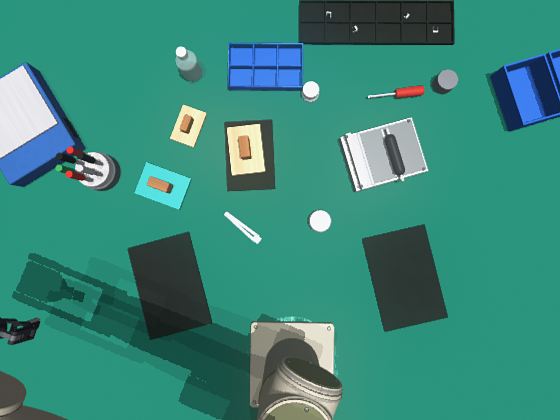

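View pics/side0.png

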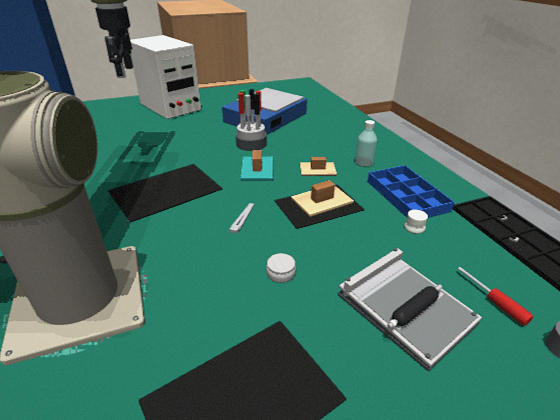

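Candidates: wooden blocks at top (187,126) (small) and (245,148) (larger, on a black mat), turquoise at (162,186). The meant one is the larger wooden at (245,148). Mats: (249,155) about 49x71 px (≈130x190 mm, fits) versus the two larger ones at (170,286) and (405,278). The bed is at (385,155), with its stop bar at the left (355,163) and the roller at (394,152).

```bash
cat > h.py <<'E'
import numpy as np,cv2
def ray(s,u,v,z):
    d=s["R"].T@np.array([(u-s["cx"])/s["fx"],(v-s["cy"])/s["fy"],1.]); o=-s["R"].T@s["t"]
    return o+d*(z-o[2])/d[2]
def proj(s,X):
    c=s["R"]@np.asarray(X,float)+s["t"]; return np.array([s["fx"]*c[0]/c[2]+s["cx"],s["fy"]*c[1]/c[2]+s["cy"]])
def rect(s,mask,box,z):
    x0,y0,x1,y1=box; m=np.zeros_like(mask);m[y0:y1,x0:x1]=mask[y0:y1,x0:x1]
    cs,_=cv2.findContours(m,cv2.RETR_EXTERNAL,cv2.CHAIN_APPROX_NONE);c=max(cs,key=cv2.contourArea)
    p=np.array([ray(s,u,v,z)[:2] for u,v in c[:,0]],np.float32)
    (cx,cy),(w,h),a=cv2.minAreaRect(p)
    if w<h: w,h,a=h,w,a+90
    px=s["R"][0]; k=s["t"][2]/s["fx"]
    return np.round([cx,cy,w+k,h+k,(a+90)%180-90],1)   # centre, long, short, yaw of long side
E
python3 - <<'E'
import pickle,cv2,numpy as np
from h import *
d=pickle.load(open("s0.pkl","rb"));s=d["top"];c=s["color"];hsv=cv2.cvtColor(c,cv2.COLOR_RGB2HSV)
H,S,V=[hsv[:,:,i].astype(int) for i in range(3)]
u=lambda m:(m.astype(np.uint8))*255
wood=u((H<35)&(S>50)&(V>120)); brown=u((H<16)&(S>110)&(V>60))
dark=u(V<75); notgreen=u(~((H>65)&(H<95)&(S>90)))
light=u((S<60)&(V>110))
print("small",rect(s,wood,(165,100,212,150),12))
print("block plate",rect(s,wood,(222,115,278,195),12))
print("grip top",rect(s,brown,(222,115,278,195),54))
print("rest",rect(s,u((wood>0)|(V<75)),(215,110,285,200),4))
print("roller",rect(s,dark,(370,115,415,190),38))
print("bed",rect(s,notgreen,(332,105,436,200),20))
print("light",rect(s,light,(332,105,436,200),24))
for n,b in(("top",(225,100,445,200)),("side",(265,170,485,365))):
    x0,y0,x1,y1=b;cv2.imwrite(f"pics/crop_{n}.png",cv2.resize(d[n]["color"][y0:y1,x0:x1,::-1],None,fx=3 if n=="side" else 3.6,fy=3 if n=="side" else 3.6,interpolation=cv2.INTER_CUBIC))
E
```

```text
small [625.8 285.7 102.8  71.9 -19.5]
block plate [562.8 130.2 135.4  93.1   8.2]
grip top [562.4 128.8  56.7  29.1   6.6]
rest [548.3 119.  189.5 129.6   3.3]
roller [ 546.7 -260.4  111.6   29.6   16.9]
bed [ 550.4 -236.4  207.   166.1  -74. ]
light [ 550.2 -236.7  204.2  159.4  -75.3]
```

View pics/crop_top.png

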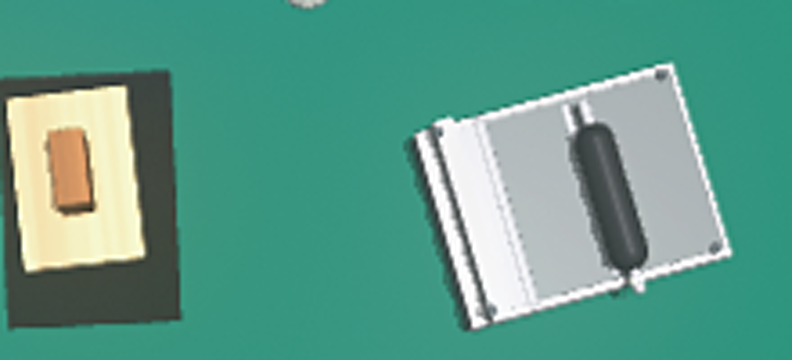

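View pics/crop_side.png

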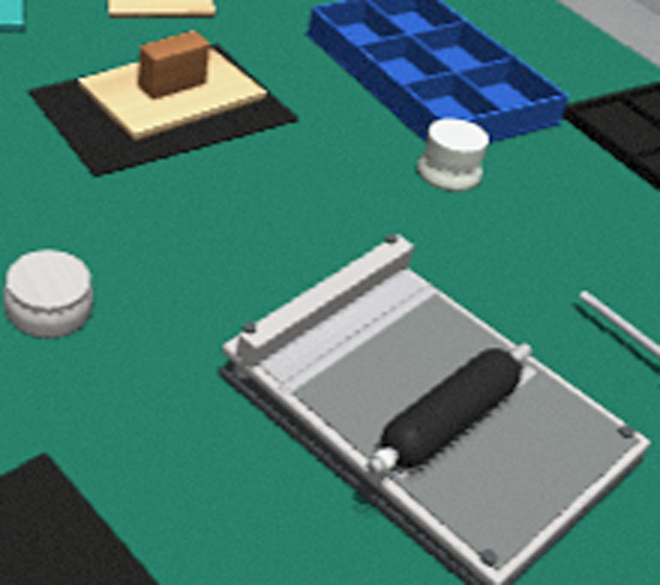

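Both crops confirm it: the larger wooden block sits on the small mat, and the bed's stop bar faces +y, beyond the ridge. Next I triangulate the corners, screws and roller across both views to check heights and slope.

```bash
python3 - <<'E'
import pickle,cv2,numpy as np
from h import *
d=pickle.load(open("s0.pkl","rb"));T,S=d["top"],d["side"]
def tri(a,b):
    P=[np.diag([1,1,1])@np.array([[s["fx"],0,s["cx"]],[0,s["fy"],s["cy"]],[0,0,1]])@np.c_[s["R"],s["t"]] for s in(T,S)]
    X=cv2.triangulatePoints(P[0],P[1],np.array(a,float),np.array(b,float))[:,0];X=X[:3]/X[3]
    return X.round(1),np.round([np.linalg.norm(proj(T,X)-a),np.linalg.norm(proj(S,X)-b)],1)
t=lambda x,y:(x/3.6+225-.4,y/3.6+100-.4); s=lambda x,y:(x/3+265-.4,y/3+170-.4)
for n,a,b in [("rear far corner",(672,65),(648,441)),("rear near corner",(730,255),(500,582)),("bar screw far",(437,132),(391,239)),("bar screw near",(488,312),(249,327)),("rear screw far",(661,75),(626,432)),("rear screw near",(715,247),(489,557)),
 ("roller centre",(611,197),(451,407)),("shaft end near",(639,284),(378,462)),("shaft far",(573,106),(528,350)),
 ("grip top centre",(68,168),(174,48)),("plate near L",(24,270),(135,136)),("plate far R",(127,87),(228,48)),
 ("mat near L",(8,328),(98,174)),("mat near R",(181,319),(297,117)),("mat far R",(170,71),(228,52))]:
    print(n,*tri(t(*a),s(*b)))
E
```

```text
rear far corner [ 649.9 -310.8   21.8] [0.5 0.9]
rear near corner [ 510.5 -352.8   20.9] [0.9 1.7]
bar screw far [ 592.4 -134.4   48.7] [0.5 0.8]
bar screw near [ 463.9 -171.3   48.2] [0.8 1.4]
rear screw far [ 641.8 -302.1   23.3] [0.4 0.7]
rear screw near [ 514.7 -340.4   23.2] [0.3 0.6]
roller centre [ 547.7 -260.8   38.9] [0.3 0.4]
shaft end near [ 484.6 -279.9   41.4] [0.3 0.6]
shaft far [ 618.4 -236.9   34.5] [1.8 2.8]
grip top centre [563.8 130.3  50.7] [0.5 0.6]
plate near L [525.5 168.  -56.5] [8.3 9.5]
plate far R [608.5  93.   64.5] [4.2 5.2]
mat near L [ 491.1  185.7 -103.6] [10.4 11.8]
mat near R [525.   12.6  76.1] [32.2 33. ]
mat far R [607.1  66.5  78.8] [ 8.2 11. ]
```

Request:
apply_moves(angular=[[0, 0, 0.24], [0, 0, 0.24], [0, 0, 0.24], [0, 0, 0.24], [0, 0, 0.24], [0, 0, 0.24], [0, 0, 0.24], [0, 0, 0.24], [0, 0, 0.24], [0, 0, 0.24], [0, 0, 0.24], [0, 0, 0.24], [0, 0, 0], [0, 0, 0], [0, 0, 0], [0, 0, 0], [0, 0, 0]], travel=[[0.83, -0.93, 0], [0.83, -0.93, 0], [0.83, -0.93, 0], [0.83, -0.93, 0], [0.83, -0.93, 0], [0.83, -0.93, 0], [0.83, -0.93, 0], [0.83, -0.93, 0], [0.83, -0.93, 0], [0.83, -0.93, 0], [0.83, -0.93, 0], [0.83, -0.93, 0], [0, 0, -0.9], [0, 0, -0.9], [0, 0, -0.9], [0, 0, -0.9], [0, 0, 0]], jaw=[1, 1, 1, 1, 1, 1, 1, 1, 1, 1, 1, 1, 1, 1, 1, 1, 1])

```text
time: 2.22
tool_pos: [559.2, 130.3, 108.4]
tcp_rot: [-180.0, -0.4, -172.8]
ft_force: [-0.4, -0.8, -0.4]
finger_gap: 85.5
grip_force: 0.0
```

```bash
python3 - <<'E'
from bench import r
import cv2
s=r.snapshot("side");cv2.imwrite("pics/side1.png",cv2.resize(s["color"][60:260,220:460,::-1],None,fx=3,fy=3));print(r.sense()["tool_pos"])
E
```

```text
[560.98875579 130.60316508 110.98149919]
```

View pics/side1.png

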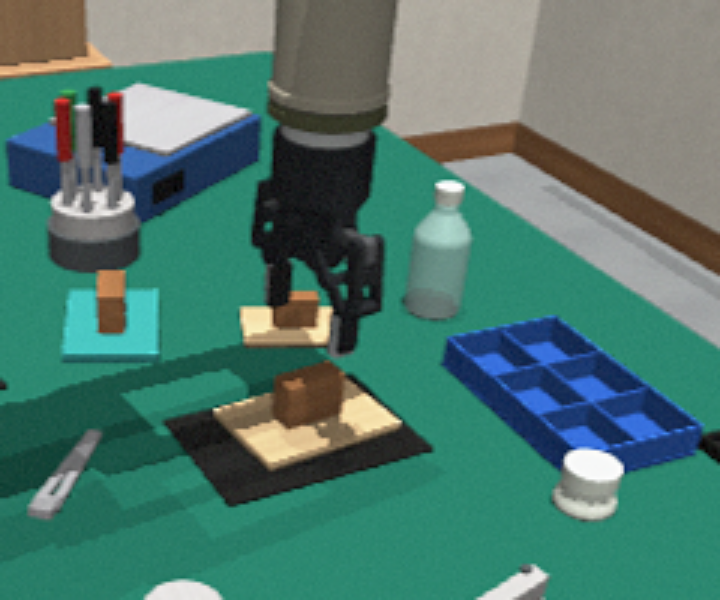

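The open fingers hang over the grip and straddle it across its short side. Now down to grasp it.

Request:
apply_moves(angular=[[0, 0, 0], [0, 0, 0], [0, 0, 0], [0, 0, 0], [0, 0, 0], [0, 0, 0], [0, 0, 0], [0, 0, 0], [0, 0, 0], [0, 0, 0], [0, 0, 0], [0, 0, 0]], travel=[[0.05, -0.02, -0.5], [0, 0, -0.5], [0, 0, -0.5], [0, 0, -0.2], [0, 0, 0], [0, 0, 0], [0, 0, 0], [0, 0, 0], [0, 0, 0], [0, 0, 0], [0, 0, 0], [0, 0, 0]], jaw=[1, 1, 1, 1, 1, 0, 0, 0, 0, 0, 0, 0], force=90)

```text
time: 3.78
tool_pos: [565.0, 130.0, 45.0]
tcp_rot: [-180.0, 0.1, -172.8]
ft_force: [-0.8, -1.1, 5.8]
finger_gap: 25.1
grip_force: 89.4
```

Request:
apply_moves(angular=[[0, 0, 0], [0, 0, 0], [0, 0, 0], [0, 0, 0], [0, 0, -0.84], [0, 0, -0.84], [0, 0, -0.84], [0, 0, -0.84], [0, 0, -0.84], [0, 0, -0.84], [0, 0, -0.84], [0, 0, -0.84], [0, 0, -0.84], [0, 0, -0.84], [0, 0, -0.84], [0, 0, -0.84], [0, 0, 0], [0, 0, 0]], travel=[[0, 0, 0.5], [0, 0, 0.8], [0, 0, 0.9], [0, 0, 0.8], [0, -0.88, 0], [0, -0.88, 0], [0, -0.88, 0], [0, -0.88, 0], [0, -0.88, 0], [0, -0.88, 0], [0, -0.88, 0], [0, -0.88, 0], [0, -0.88, 0], [0, -0.88, 0], [0, -0.88, 0], [0, -0.88, 0], [0, 0, 0], [0, 0, 0]], jaw=[0, 0, 0, 0, 0, 0, 0, 0, 0, 0, 0, 0, 0, 0, 0, 0, 0, 0])

```text
time: 6.02
tool_pos: [564.1, -292.0, 164.4]
tcp_rot: [-180.0, -0.1, 106.6]
ft_force: [0.4, 0.2, -2.5]
finger_gap: 24.9
grip_force: 88.8
```

Request:
apply_moves(angular=[[0, 0, 0], [0, 0, 0], [0, 0, 0], [0, 0, 0]], travel=[[-0.14, -0.12, -0.5], [0, 0, -0.5], [0, 0, -0.4], [0, 0, 0]], jaw=[0, 0, 0, 0])

```text
time: 6.52
tool_pos: [557.2, -295.9, 105.2]
tcp_rot: [-179.8, -0.2, 106.6]
ft_force: [-0.1, 0.1, -1.8]
finger_gap: 25.1
grip_force: 88.8
```

```bash
python3 - <<'E'
from bench import r
import cv2,numpy as np
from h import *
a=r.snapshot("side");t=r.snapshot("top");x=r.sense();print(x["tool_pos"],x["ft_force"])
hsv=cv2.cvtColor(t["color"],cv2.COLOR_RGB2HSV)
m=((hsv[:,:,0]<35)&(hsv[:,:,1]>50)&(hsv[:,:,2]>120)).astype(np.uint8)*255
print("plate top view",rect(t,m,(332,90,450,215),x["tool_pos"][2]-33))
A=cv2.resize(a["color"][200:400,300:520,::-1],None,fx=2.5,fy=2.5);B=cv2.resize(t["color"][100:200,330:450,::-1],None,fx=2.0,fy=2.0)
c=np.zeros((500,800,3),np.uint8);c[:,:550]=A;c[:200,555:795]=B;cv2.imwrite("pics/hover.png",c)
E
```

```text
[ 558.76392401 -297.02604015  108.05564605] [ 1.57947909 -1.45190959 -2.72149013]
plate top view [ 551.  -268.2   85.7   76.6   16.8]
```

View pics/hover.png

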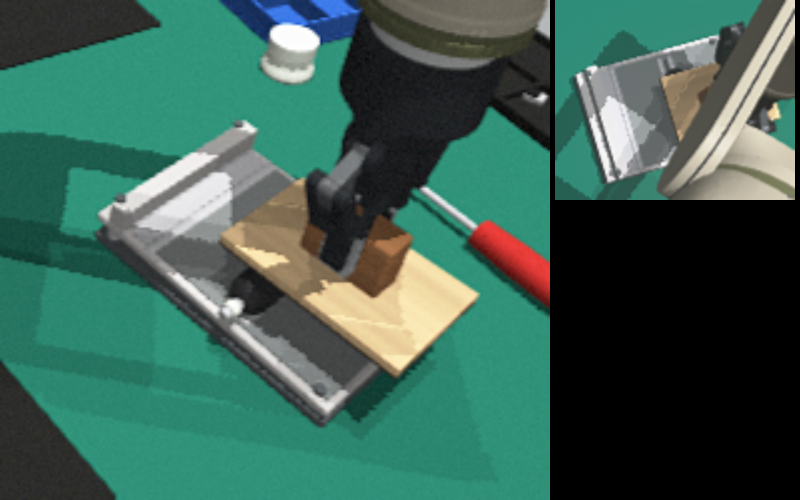

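The block hovers level, lined up with the bed, its front end over the roller. Descending to feel for contact.

Request:
apply_moves(angular=[[0, 0, 0], [0, 0, 0], [0, 0, 0], [0, 0, 0], [0, 0, 0]], travel=[[0, 0, -0.1], [0, 0, -0.1], [0, 0, -0.05], [0, 0, 0], [0, 0, 0]], jaw=[0, 0, 0, 0, 0])

```text
time: 7.25
tool_pos: [558.8, -297.3, 98.4]
tcp_rot: [180.0, 0.0, 106.5]
ft_force: [1.0, -0.1, -3.1]
finger_gap: 24.7
grip_force: 88.8
```

Request:
apply_moves(angular=[[0, 0, 0], [0, 0, 0], [0, 0, 0], [0, 0, 0]], travel=[[0, 0, -0.03], [0, 0, -0.02], [0, 0, 0], [0, 0, 0]], jaw=[0, 0, 0, 0])

```text
time: 7.75
tool_pos: [558.8, -297.2, 96.3]
tcp_rot: [-180.0, 0.0, 106.5]
ft_force: [0.5, 0.0, -2.2]
finger_gap: 25.3
grip_force: 88.8
```

Request:
apply_moves(angular=[[0, 0, 0], [0, 0, 0], [0, 0, 0], [0, 0, 0]], travel=[[0, 0, -0.025], [0, 0, 0], [0, 0, 0], [0, 0, 0]], jaw=[0, 0, 0, 0])

```text
time: 8.25
tool_pos: [558.8, -297.3, 95.3]
tcp_rot: [180.0, 0.0, 106.5]
ft_force: [-0.2, -0.6, -2.2]
finger_gap: 25.1
grip_force: 88.8
```

Request:
apply_moves(angular=[[0, 0, 0], [0, 0, 0], [0, 0, 0], [0, 0, 0]], travel=[[0, 0, -0.025], [0, 0, 0], [0, 0, 0], [0, 0, 0]], jaw=[0, 0, 0, 0])

```text
time: 8.75
tool_pos: [558.7, -297.2, 94.3]
tcp_rot: [-180.0, 0.0, 106.5]
ft_force: [0.2, 0.2, -2.9]
finger_gap: 24.9
grip_force: 88.8
```

Request:
apply_moves(angular=[[0, 0, 0], [0, 0, 0], [0, 0, 0], [0, 0, 0]], travel=[[0, 0, -0.02], [0, 0, 0], [0, 0, 0], [0, 0, 0]], jaw=[0, 0, 0, 0])

```text
time: 9.25
tool_pos: [558.8, -297.2, 93.5]
tcp_rot: [180.0, 0.0, 106.5]
ft_force: [0.4, -0.8, -2.8]
finger_gap: 25.2
grip_force: 88.8
```

Request:
apply_moves(angular=[[0, 0, 0], [0, 0, 0], [0, 0, 0], [0, 0, 0]], travel=[[0, 0, -0.02], [0, 0, 0], [0, 0, 0], [0, 0, 0]], jaw=[0, 0, 0, 0])

```text
time: 9.75
tool_pos: [558.9, -297.3, 92.9]
tcp_rot: [180.0, 0.0, 106.5]
ft_force: [-1.0, -1.0, 0.3]
finger_gap: 25.0
grip_force: 89.2
```

Request:
apply_moves(angular=[[0, 0, 0], [0, 0, 0], [0, 0, 0], [0, 0, 0]], travel=[[0, 0, -0.015], [0, 0, 0], [0, 0, 0], [0, 0, 0]], jaw=[0, 0, 0, 0])

```text
time: 10.25
tool_pos: [559.0, -297.5, 92.8]
tcp_rot: [180.0, 0.0, 106.5]
ft_force: [-2.1, -0.1, 4.4]
finger_gap: 24.8
grip_force: 89.9
```

Contact at about 7 N, with a stiffness of roughly 7 N/mm. Now I start rolling over the rib with short calls.

Request:
apply_moves(angular=[[0, 0, 0], [0, 0, 0], [0, 0, 0]], travel=[[-0.025, 0.084, 0.004], [-0.025, 0.084, 0.004], [0, 0, 0]], jaw=[0, 0, 0])

```text
time: 10.62
tool_pos: [557.1, -291.1, 93.6]
tcp_rot: [180.0, 0.1, 106.5]
ft_force: [-3.2, -2.6, 7.8]
finger_gap: 25.1
grip_force: 90.3
```

Request:
apply_moves(angular=[[0, 0, 0], [0, 0, 0]], travel=[[-0.025, 0.084, 0.006], [0, 0, 0]], jaw=[0, 0])

```text
time: 10.88
tool_pos: [556.1, -287.8, 94.0]
tcp_rot: [180.0, 0.1, 106.5]
ft_force: [-3.6, -1.3, 8.9]
finger_gap: 25.0
grip_force: 90.4
```

Request:
apply_moves(angular=[[0, 0, 0], [0, 0, 0]], travel=[[-0.025, 0.084, 0.008], [0, 0, 0]], jaw=[0, 0])

```text
time: 11.12
tool_pos: [555.0, -284.3, 94.2]
tcp_rot: [180.0, 0.1, 106.5]
ft_force: [-5.0, -1.4, 8.7]
finger_gap: 25.2
grip_force: 90.4
```

Request:
apply_moves(angular=[[0, 0, 0], [0, 0, 0]], travel=[[-0.025, 0.084, 0.004], [0, 0, 0]], jaw=[0, 0])

```text
time: 11.38
tool_pos: [554.0, -280.8, 94.3]
tcp_rot: [180.0, 0.1, 106.5]
ft_force: [-3.7, -0.7, 9.4]
finger_gap: 25.0
grip_force: 90.4
```

Request:
apply_moves(angular=[[0, 0, 0], [0, 0, 0]], travel=[[-0.025, 0.084, 0], [0, 0, 0]], jaw=[0, 0])

```text
time: 11.62
tool_pos: [552.9, -277.3, 94.3]
tcp_rot: [180.0, 0.1, 106.5]
ft_force: [-4.8, 0.1, 9.2]
finger_gap: 25.1
grip_force: 90.4
```

Request:
apply_moves(angular=[[0, 0, 0], [0, 0, 0], [0, 0, 0]], travel=[[-0.03, 0.084, 0], [-0.03, 0.084, 0], [0, 0, 0]], jaw=[0, 0, 0])

```text
time: 12.0
tool_pos: [550.6, -269.9, 93.6]
tcp_rot: [180.0, -0.0, 106.6]
ft_force: [-0.8, 0.4, 6.1]
finger_gap: 24.8
grip_force: 90.0
```

Request:
apply_moves(angular=[[0, 0, 0], [0, 0, 0], [0, 0, 0]], travel=[[-0.03, 0.084, 0], [-0.03, 0.084, 0], [0, 0, 0]], jaw=[0, 0, 0])

```text
time: 12.38
tool_pos: [548.5, -263.4, 93.7]
tcp_rot: [179.9, 0.0, 106.6]
ft_force: [0.9, 0.3, 4.2]
finger_gap: 24.8
grip_force: 89.9
```

Request:
apply_moves(angular=[[0, 0, 0], [0, 0, 0], [0, 0, 0]], travel=[[-0.025, 0.084, 0], [-0.025, 0.084, 0], [0, 0, 0]], jaw=[0, 0, 0])

```text
time: 12.75
tool_pos: [546.5, -256.7, 93.9]
tcp_rot: [179.9, 0.1, 106.6]
ft_force: [1.0, 0.4, 7.9]
finger_gap: 24.8
grip_force: 90.1
```

Request:
apply_moves(angular=[[0, 0, 0], [0, 0, 0], [0, 0, 0]], travel=[[-0.025, 0.084, 0.003], [-0.025, 0.084, 0.003], [0, 0, 0]], jaw=[0, 0, 0])

```text
time: 13.12
tool_pos: [544.5, -250.0, 94.0]
tcp_rot: [179.9, 0.1, 106.6]
ft_force: [0.3, -0.2, 6.4]
finger_gap: 24.9
grip_force: 90.0
```

Request:
apply_moves(angular=[[0, 0, 0], [0, 0, 0], [0, 0, 0], [0, 0, 0], [0, 0, 0]], travel=[[-0.025, 0.084, 0.002], [-0.025, 0.084, 0.002], [-0.025, 0.084, 0.002], [-0.025, 0.084, 0.002], [0, 0, 0]], jaw=[0, 0, 0, 0, 0])

```text
time: 13.75
tool_pos: [540.4, -236.5, 94.3]
tcp_rot: [179.9, 0.1, 106.6]
ft_force: [0.1, 0.2, 7.1]
finger_gap: 24.7
grip_force: 90.1
```

Request:
apply_moves(angular=[[0, 0, 0], [0, 0, 0], [0, 0, 0], [0, 0, 0], [0, 0, 0]], travel=[[-0.025, 0.084, 0.002], [-0.025, 0.084, 0.002], [-0.025, 0.084, 0.002], [-0.025, 0.084, 0.002], [0, 0, 0]], jaw=[0, 0, 0, 0, 0])

```text
time: 14.38
tool_pos: [536.4, -223.2, 94.7]
tcp_rot: [179.9, 0.1, 106.6]
ft_force: [-0.3, 0.9, 6.8]
finger_gap: 24.9
grip_force: 90.1
```

Request:
apply_moves(angular=[[0, 0, 0], [0, 0, 0], [0, 0, 0], [0, 0, 0], [0, 0, 0], [0, 0, 0]], travel=[[-0.025, 0.084, 0.002], [-0.025, 0.084, 0.002], [-0.025, 0.084, 0.002], [-0.025, 0.084, 0.002], [0, 0, 0], [0, 0, 0]], jaw=[0, 0, 0, 0, 0, 0])

```text
time: 15.12
tool_pos: [532.4, -209.9, 95.0]
tcp_rot: [179.9, 0.1, 106.6]
ft_force: [-0.4, -0.7, 6.2]
finger_gap: 25.1
grip_force: 90.1
```

Request:
apply_moves(angular=[[0, 0, 0], [0, 0, 0], [0, 0, 0], [0, 0, 0], [0, 0, 0]], travel=[[-0.025, 0.084, 0.002], [-0.025, 0.084, 0.002], [-0.025, 0.084, 0.002], [-0.025, 0.084, 0.002], [0, 0, 0]], jaw=[0, 0, 0, 0, 0])

```text
time: 15.75
tool_pos: [528.3, -196.3, 95.3]
tcp_rot: [180.0, 0.1, 106.6]
ft_force: [-0.2, -0.4, 6.9]
finger_gap: 24.7
grip_force: 90.1
```

```bash
python3 - <<'E'
from bench import r
import cv2,numpy as np
a=r.snapshot("side");t=r.snapshot("top");x=r.sense();print(x["tool_pos"],x["ft_force"])
A=cv2.resize(a["color"][200:400,300:520,::-1],None,fx=2.5,fy=2.5);B=cv2.resize(t["color"][100:200,330:450,::-1],None,fx=2.0,fy=2.0)
c=np.zeros((500,800,3),np.uint8);c[:,:550]=A;c[:200,555:795]=B;cv2.imwrite("pics/mid.png",c)
E
```

```text
[ 528.31459181 -196.49868659   95.25089514] [-0.22795808  0.15076174  7.47829096]
```

View pics/mid.png

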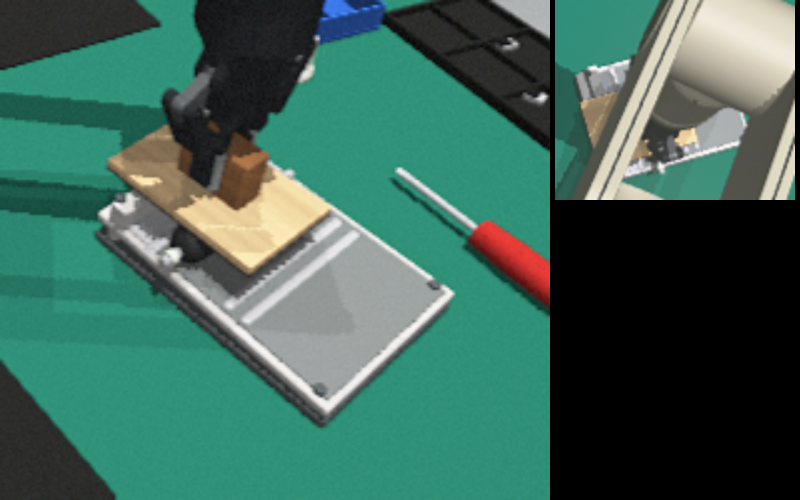

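The roller has rolled square and is about 53 mm along, approaching the ridge with the block level above it. Continuing.

Request:
apply_moves(angular=[[0, 0, 0], [0, 0, 0], [0, 0, 0], [0, 0, 0], [0, 0, 0], [0, 0, 0]], travel=[[-0.025, 0.084, 0.002], [-0.025, 0.084, 0.002], [-0.025, 0.084, 0.002], [-0.025, 0.084, 0.002], [-0.025, 0.084, 0.002], [0, 0, 0]], jaw=[0, 0, 0, 0, 0, 0])

```text
time: 16.6
tool_pos: [523.2, -179.6, 95.6]
tcp_rot: [180.0, 0.1, 106.6]
ft_force: [0.5, -0.8, 6.7]
finger_gap: 24.7
grip_force: 90.1
```

Request:
apply_moves(angular=[[0, 0, 0], [0, 0, 0], [0, 0, 0]], travel=[[-0.025, 0.084, 0.002], [0, 0, 0], [0, 0, 0]], jaw=[0, 0, 0])

```text
time: 16.98
tool_pos: [522.3, -176.3, 95.7]
tcp_rot: [180.0, 0.1, 106.6]
ft_force: [-0.2, -0.2, 6.5]
finger_gap: 25.0
grip_force: 90.1
```

Request:
apply_moves(angular=[[0, 0, 0], [0, 0, 0]], travel=[[-0.025, 0.084, 0.004], [0, 0, 0]], jaw=[0, 0])

```text
time: 17.23
tool_pos: [521.3, -173.1, 95.8]
tcp_rot: [180.0, 0.1, 106.6]
ft_force: [-0.2, -0.6, 5.7]
finger_gap: 25.1
grip_force: 89.9
```

Request:
apply_moves(angular=[[0, 0, 0], [0, 0, 0]], travel=[[-0.025, 0.084, 0.006], [0, 0, 0]], jaw=[0, 0])

```text
time: 17.48
tool_pos: [520.4, -170.0, 96.4]
tcp_rot: [180.0, 0.1, 106.5]
ft_force: [-0.3, -2.4, 6.7]
finger_gap: 25.0
grip_force: 90.2
```

Request:
apply_moves(angular=[[0, 0, 0], [0, 0, 0]], travel=[[-0.025, 0.084, 0.008], [0, 0, 0]], jaw=[0, 0])

```text
time: 17.73
tool_pos: [519.4, -166.7, 96.9]
tcp_rot: [180.0, 0.1, 106.5]
ft_force: [-1.1, -1.8, 8.3]
finger_gap: 24.6
grip_force: 90.4
```

Request:
apply_moves(angular=[[0, 0, 0], [0, 0, 0]], travel=[[-0.025, 0.084, 0.012], [0, 0, 0]], jaw=[0, 0])

```text
time: 17.98
tool_pos: [518.3, -163.2, 97.3]
tcp_rot: [180.0, 0.1, 106.5]
ft_force: [-2.3, -1.4, 8.0]
finger_gap: 25.1
grip_force: 90.4
```

Request:
apply_moves(angular=[[0, 0, 0], [0, 0, 0]], travel=[[-0.025, 0.084, 0.006], [0, 0, 0]], jaw=[0, 0])

```text
time: 18.23
tool_pos: [517.3, -159.7, 97.5]
tcp_rot: [180.0, 0.1, 106.5]
ft_force: [-1.6, -1.6, 8.8]
finger_gap: 25.2
grip_force: 90.5
```

Request:
apply_moves(angular=[[0, 0, 0], [0, 0, 0]], travel=[[-0.025, 0.084, 0.002], [0, 0, 0]], jaw=[0, 0])

```text
time: 18.48
tool_pos: [516.3, -156.3, 97.6]
tcp_rot: [180.0, 0.1, 106.5]
ft_force: [-2.0, -0.1, 9.0]
finger_gap: 25.0
grip_force: 90.5
```

Request:
apply_moves(angular=[[0, 0, 0], [0, 0, 0]], travel=[[-0.025, 0.084, 0], [0, 0, 0]], jaw=[0, 0])

```text
time: 18.73
tool_pos: [515.2, -152.7, 97.5]
tcp_rot: [180.0, 0.1, 106.6]
ft_force: [-3.1, 1.5, 9.1]
finger_gap: 25.0
grip_force: 90.4
```

Request:
apply_moves(angular=[[0, 0, 0], [0, 0, 0]], travel=[[-0.025, 0.084, 0], [0, 0, 0]], jaw=[0, 0])

```text
time: 18.98
tool_pos: [514.1, -149.1, 97.3]
tcp_rot: [180.0, 0.0, 106.6]
ft_force: [-1.6, 1.2, 7.7]
finger_gap: 24.9
grip_force: 90.3
```

Request:
apply_moves(angular=[[0, 0, 0], [0, 0, 0]], travel=[[-0.025, 0.084, 0], [0, 0, 0]], jaw=[0, 0])

```text
time: 19.23
tool_pos: [513.0, -145.5, 96.9]
tcp_rot: [180.0, -0.0, 106.6]
ft_force: [-1.6, 1.2, 5.6]
finger_gap: 24.9
grip_force: 90.1
```

Request:
apply_moves(angular=[[0, 0, 0], [0, 0, 0]], travel=[[-0.025, 0.084, 0], [0, 0, 0]], jaw=[0, 0])

```text
time: 19.48
tool_pos: [511.9, -142.3, 96.5]
tcp_rot: [180.0, 0.0, 106.6]
ft_force: [1.0, 1.1, 2.4]
finger_gap: 24.4
grip_force: 89.5
```

Request:
apply_moves(angular=[[0, 0, 0], [0, 0, 0]], travel=[[-0.025, 0.084, 0], [0, 0, 0]], jaw=[0, 0])

```text
time: 19.73
tool_pos: [510.8, -139.3, 96.6]
tcp_rot: [-180.0, 0.0, 106.5]
ft_force: [1.4, -0.5, 1.6]
finger_gap: 24.6
grip_force: 89.4
```

Request:
apply_moves(angular=[[0, 0, 0], [0, 0, 0], [0, 0, 0], [0, 0, 0], [0, 0, 0.88], [0, 0, 0.88], [0, 0, 0.88], [0, 0, 0.88], [0, 0, 0.88], [0, 0, 0.88], [0, 0, 0.88], [0, 0, 0.88], [0, 0, 0.88], [0, 0, 0.88], [0, 0, 0.88], [0, 0, 0], [0, 0, 0]], travel=[[0, 0, 0.06], [0, 0, 0.3], [0, 0, 0.7], [0, 0, 0.7], [0.088, 0.586, 0], [0.088, 0.586, 0], [0.088, 0.586, 0], [0.088, 0.586, 0], [0.088, 0.586, 0], [0.088, 0.586, 0], [0.088, 0.586, 0], [0.088, 0.586, 0], [0.088, 0.586, 0], [0.088, 0.586, 0], [0.088, 0.586, 0], [0, 0, 0], [0, 0, 0]], jaw=[0, 0, 0, 0, 0, 0, 0, 0, 0, 0, 0, 0, 0, 0, 0, 0, 0])

```text
time: 21.85
tool_pos: [549.4, 118.1, 167.1]
tcp_rot: [-180.0, -0.0, -176.1]
ft_force: [0.2, -0.4, -1.6]
finger_gap: 24.8
grip_force: 88.9
```

```bash
python3 - <<'E'
from bench import r
import cv2,numpy as np
from h import *
a=r.snapshot("side");t=r.snapshot("top");x=r.sense();print(x["tool_pos"],x["ft_force"],x["tcp_rot"])
V=cv2.cvtColor(t["color"],cv2.COLOR_RGB2HSV)[:,:,2]
print("roller",rect(t,(V<75).astype(np.uint8)*255,(352,115,415,190),42))
A=cv2.resize(a["color"][130:370,260:500,::-1],None,fx=2.3,fy=2.3);B=cv2.resize(t["color"][105:205,332:432,::-1],None,fx=2.4,fy=2.4)
c=np.zeros((552,800,3),np.uint8);c[:,:552]=A;c[:240,556:796]=B;cv2.imwrite("pics/after.png",c)
E
```

```text
[549.53102928 117.81310389 167.08873468] [ 0.06258988  0.5207292  -2.67872144] [-1.79984188e+02 -1.91503465e-02 -1.76123969e+02]
roller [ 524.7 -184.5  110.5   28.1   16.8]
```

View pics/after.png

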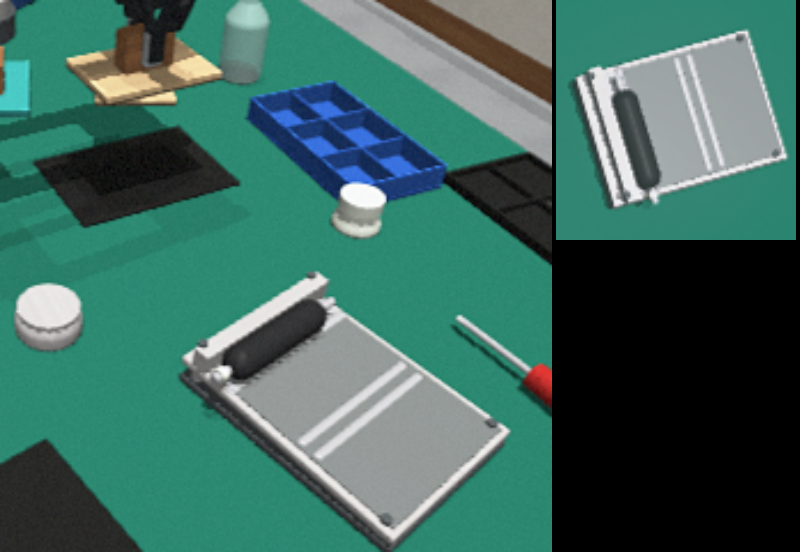

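The roller lies in the groove against the stop bar, square to it (top crop (636,140)). Now the block goes down onto the mat.

Request:
apply_moves(angular=[[0, 0, 0], [0, 0, 0], [0, 0, 0], [0, 0, 0], [0, 0, 0], [0, 0, 0], [0, 0, 0]], travel=[[0, 0.03, -0.8], [0, 0, -0.9], [0, 0, -0.7], [0, 0, -0.35], [0, 0, -0.18], [0, 0, 0], [0, 0, 0]], jaw=[0, 0, 0, 0, 0, 0, 0])

```text
time: 22.82
tool_pos: [550.7, 119.8, 51.2]
tcp_rot: [180.0, 0.1, -176.0]
ft_force: [0.4, 0.1, -2.1]
finger_gap: 24.3
grip_force: 88.9
```

Request:
apply_moves(angular=[[0, 0, 0], [0, 0, 0], [0, 0, 0], [0, 0, 0]], travel=[[0, 0, -0.03], [0, 0, -0.02], [0, 0, 0], [0, 0, 0]], jaw=[0, 0, 0, 0])

```text
time: 23.32
tool_pos: [549.7, 119.7, 47.9]
tcp_rot: [-180.0, 0.0, -176.0]
ft_force: [-0.6, 0.1, -2.7]
finger_gap: 25.1
grip_force: 88.9
```

Request:
apply_moves(angular=[[0, 0, 0], [0, 0, 0], [0, 0, 0], [0, 0, 0]], travel=[[0, 0, -0.03], [0, 0, -0.02], [0, 0, 0], [0, 0, 0]], jaw=[0, 0, 0, 0])

```text
time: 23.82
tool_pos: [549.6, 119.7, 45.8]
tcp_rot: [180.0, -0.0, -176.0]
ft_force: [0.0, -0.7, -3.5]
finger_gap: 25.0
grip_force: 88.9
```

Request:
apply_moves(angular=[[0, 0, 0], [0, 0, 0], [0, 0, 0], [0, 0, 0]], travel=[[0, 0, -0.02], [0, 0, -0.015], [0, 0, 0], [0, 0, 0]], jaw=[0, 0, 0, 0])

```text
time: 24.32
tool_pos: [549.8, 119.7, 45.0]
tcp_rot: [-180.0, 0.0, -176.0]
ft_force: [-3.9, -1.0, 5.9]
finger_gap: 25.1
grip_force: 90.1
```

On the mat with about 8 N of support. Release and retreat.

Request:
apply_moves(angular=[[0, 0, 0], [0, 0, 0], [0, 0, 0], [0, 0, 0], [0, 0, 0], [0, 0, 0], [0, 0, 0], [0, 0, 0], [0, 0, 0], [0, 0, 0], [0, 0, 0], [0, 0, 0], [0, 0, 0], [0, 0, 0]], travel=[[0, 0, 0.02], [0, 0, 0.02], [0, 0, 0], [0, 0, 0], [0, 0, 0], [0, 0, 0], [0, 0, 0.2], [0, 0, 0.6], [0, 0, 0.9], [0, 0, 0.9], [-0.7, 0.9, 0.5], [-0.7, 0.9, 0.5], [-0.7, 0.9, 0.5], [0, 0, 0]], jaw=[0.6, 1, 1, 1, 1, 1, 1, 1, 1, 1, 1, 1, 1, 1])

```text
time: 26.08
tool_pos: [465.2, 230.4, 213.0]
tcp_rot: [179.9, 0.2, -175.8]
ft_force: [0.7, -0.1, 0.5]
finger_gap: 85.3
grip_force: 0.0
```

```bash
python3 - <<'E'
from bench import r
import cv2,numpy as np
from h import *
t=r.snapshot("top");a=r.snapshot("side");c=t["color"];h=cv2.cvtColor(c,cv2.COLOR_RGB2HSV).astype(int);H,S,V=h[:,:,0],h[:,:,1],h[:,:,2]
u=lambda m:m.astype(np.uint8)*255
print("plate",rect(t,u((H<35)&(S>50)&(V>120)),(222,115,278,195),12));print("roller",rect(t,u(V<75),(352,115,415,190),42))
A=cv2.resize(a["color"][130:330,260:460,::-1],None,fx=2.2,fy=2.2);B=cv2.resize(c[100:200,215:365,::-1],None,fx=2.2,fy=2.2)
o=np.zeros((440,780,3),np.uint8);o[:,:440]=A;o[:220,445:775]=B;cv2.imwrite("pics/end.png",o)
E
```

```text
plate [548.  119.9 134.   93.2   3.9]
roller [ 524.7 -184.5  110.5   28.1   16.8]
```

View pics/end.png

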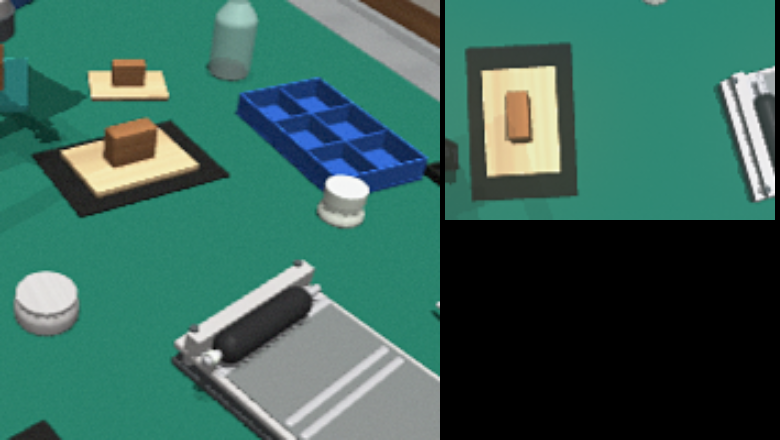

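The block is flat and centred on the mat, the roller is in the groove, and the gripper is clear.

```bash
python3 -c "
from bench import r
print(r.hand_in())"
```

```text
the job is handed in; nothing more can be done
None
```

I've handed the job in, but `r.hand_in()` returned no verdict. In the last pictures the roller lies in the groove against the stop bar. I estimated about 4–12 N of pressure on the way (from the wrist force at the end of each move). The block is back flat on the middle of its rest mat, within about 1 mm and 1°, the bystanders in view looked unmoved, and it took about 26 s of the 72 s.

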